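# Seat a lens barrel in the V-block and hold it pressed

## Robot

A 6-joint arm with a two-finger parallel gripper is mounted at the origin on the work surface. World frame = base frame: x ahead of the robot, y to its left, z up, the work surface at z = 0. Lengths are in mm, angles in rad, forces in N, time in s.
With the tool pointing down it reaches from about 350 to 875 mm from the base axis. Payload 4.2 kg.
Tool frame: the origin (TCP) lies at the very end of the fingers, on their centre line; the grasp point (between the pads) lies 19 mm behind it (robot.grip_point_offset is the distance from the TCP to the grasp point, in mm); z points along the fingers, y is the line along which they close (so a half turn about z gives the same grasp; the last joint's range is limited). The gripper opens to 87 mm and grips with 3 to 60 N. Pads are 19 mm wide; open, the fingers measure 117 mm over their backs; the gripper's body (75 mm by 190 mm) begins 51 mm behind the grasp point.
Start: joints at [1.532, 0.385, 0.008, 0, -1.194, -0.259], TCP at [183.354, 597.479, 222.55] pointing down, gripper open.
Joint ranges: [-3.14, 3.14], [-1.21, 2.06], [-1.07, 1.41], [-3.16, 2.05], [-2.99, -0.16], [-3.1, 3.1]. Speed limits (rad/s): [2.79, 2.79, 3.14, 3.14, 3.14, 3.14].

## Interface

Orientations are given as [roll, pitch, yaw] about the fixed x, y, z axes, in that order (R = Rz(yaw) Ry(pitch) Rx(roll)).
In Python, from station import robot, imaging gives the robot as it stands.
- The arm moves only by the shell command python3 -m handwheel 'ROWS' [OPENING]. ROWS is JSON, a list of rows, each a list of 2 entries, a list of its own where there are three numbers: the shift along the world's x, y, z in units of 40 mm (1.0 is 40 mm), then the turn about the world's z in units of 5 degrees (1.0 is 5 degrees). A call has 1 to 10 rows; each row shifts and turns the commanded pose from where the row before left it; what a row does not reach is not made up. A row lasts 1/12 s, in which the tool goes at most 41.7 mm and 7.16 degrees, less where a joint would pass 70% of its speed; a pose out of reach is approached as far as the arm can. A call is refused whole if a number of a shift passes 1 or a number of a turn 1, either way. A call with a gripper value outside its range is refused whole. OPENING is the finger opening in mm, from 0 to 87, set as the call begins (- or left out, the last holds). The fingers move at their own pace and stop on an object; the grip force is fixed at half the most. Time passes only in rows, so rows that do not move let the fingers close. It gives the time, the measured TCP pose, the force, the opening and the grip force at its end, in the units of the state.
- robot.read_state(): the state, without advancing time (a new reading comes with each control period).
- imaging.get_image(name): name is "side" or "top"; returns a dict with "frame" (480x640x3 uint8, blue, green, red), "fx", "fy", "cx", "cy" (pixels), "R" (3x3) and "t" (3): a world point X has camera coordinates R X + t. Camera axes: x right, y down, z forward; pixel columns grow to the right and rows downward; lengths in mm; the calibration is good to about 2 mm. A picture is of the moment at which its call begins. There is no depth.
- robot.job_done(): hands the job in; it is judged then, once.
The state is a dict: "time_s": time; "q": joint angles; "joint_velocities": joint speeds; "joint_torque": joint torques, N m; "tool_pos": TCP position; "eef_rot": TCP orientation; "contact_force": force on the tool from outside, world axes, zero at the start; "ft_torque": the same for the moment, N m; "grip_width": finger opening in mm; "gripper_force": force on a finger pad.
Only numpy, scipy, OpenCV 4.12 (cv2) and the standard library are available. Lean on these libraries where they do the work, as an engineer would, in place of code of your own. Each camera call takes 0.05 s, during which the arm holds its last target. There are 200 camera calls.

## Task

First slide the clear splash shield in front of the V-block all the way down while the lens barrel still lies on its rest. Then lift the flanged lens barrel off the rest, seat it lengthwise and centred in the V with its flange hanging clear of the block, and press it down firmly, but without ramming it, onto both faces of the V. Finish while the gripper is still holding the barrel pressed there; leave the other things on the bench where they are.

Things in the scene. Friction and masses are not known exactly. Their poses are not given: they have to be found in the camera images.
- station: Fixed lens station left or right on the bench: aluminium base plate 200 x 250 x 10 mm, pillar with a steel V-block, and on the robot's side two guide posts (160 mm high, 214 mm apart) for a clear sliding shield. Origin on the bench under the V-block's middle; x away from the robot, y along the V groove and the shield, z up. Shield plane at x = -70 mm. Turned up to 0.3 rad.
- v_seat (a point): On the axis of a seated barrel, over the block's middle, 100 mm above the bench; axes as the station. The 90-degree V opens upward; block 56 mm long (y), 56 mm wide (x). V bottom 35 mm below this point; its faces end 14 mm below it, 21 mm to either side: fingertips that straddle a seated barrel must stay less than 12 mm below its axis.
- v_near: The V's sloping steel face on the robot's side (fixed). Origin and axes as the station.
- v_far: The V's sloping steel face on the far side (fixed). Origin and axes as the station.
- sash (a joint): Height of the clear splash shield in m: 0 is fully down (at a stop), at most 0.11 up. It starts raised (0.07 to 0.105) and stays where it is left by friction; pushing it down takes about 4 to 6 N, up about 10 N.
- sash_grip (a point): Middle of the shield's handle, a steel bar 14 mm in diameter, 140 mm long, along station y, on two thin uprights 60 mm either side of the middle; its axis is 33 mm above the shield's top rail. Moves with the shield: 128 mm above the bench when down, up to 238 mm raised. Axes as the station.
- rest: Fixed white plastic rest, a plate 80 x 120 x 5 mm with two low rails 56 mm long, 30 mm apart and 16 mm high (over the bench), running along its y. Origin under its middle on the bench. Turned by up to 0.5 rad.
- barrel: Loose lens barrel: dark metal cylinder 50 mm in diameter, 74 mm long, glass at both ends, at one end a flange 60 mm in diameter, 8 mm thick; 0.2 to 0.32 kg. Origin on the axis, mid plain part; y along the axis: plain part -37 to +37 mm, flange +37 to +45. Starts level on the rest's rails, axis 36 mm above the bench along the rest's y, flange past the rails' end.
- amber_jar: Bystander: amber glass jar, 56 mm in diameter, 85 mm tall. Origin under its centre. Leave alone.
- dropper: Bystander: small amber bottle, 34 mm in diameter, 65 mm tall. Origin under its centre. Leave alone.
- slim_barrel: Bystander: a slim dark cylinder, 32 mm in diameter, 60 mm tall, standing on end, without a flange. Origin under its centre. Leave alone.
- spacer: Bystander: flat aluminium ring, 58 mm outside diameter, 12 mm high. Origin under its centre. Leave alone.
Not all that is in view belongs to the job. What is shaped like the rest but pink is not meant.

How it is judged (in metres and radians):
On the way:
1. the shield is fully down while the barrel still lies on its rest (value of joint sash below 0.008 m and distance between barrel and rest below 0.055 m), for 0.2 s.
At the end, for the whole second after the job is handed in: Shield within 10 mm of down. Barrel in the V: axis within 3 mm (sideways, height) and 0.05 rad of the seated axis, either end first, middle of its plain part within 8 mm of the block's middle. Fingers on it, more than 4 N on each V face (weight alone gives 1.4 to 2.2 N), at rest (value of joint sash below 0.01 m and x of barrel in the frame of v_seat between -0.003 and 0.003 m and z of barrel in the frame of v_seat between -0.003 and 0.003 m and y of barrel in the frame of v_seat between -0.008 and 0.008 m and angle between the y axis of barrel and the y axis of v_seat, either way round below 0.05 rad and contact force between barrel and v_near above 4 N and contact force between barrel and v_far above 4 N and contact force between the fingers and barrel above 2 N and linear speed of barrel below 0.02 m/s); the arm keeps its last pose, push and grip.
It fails at once if the barrel is rammed into the V (more than 45 N on one face) (contact force between barrel and v_near above 45 N or contact force between barrel and v_far above 45 N).
It fails at once if a bystander is pushed more than 40 mm or knocked over (distance of any of amber_jar, dropper, slim_barrel, spacer from where it was at the start of the episode above 0.04 m or angle between any of amber_jar, dropper, slim_barrel, spacer's own z axis and vertical above 0.5 rad).
It also fails if it takes over 70 s, if anything falls off the work surface, if the arm or the gripper's body presses on something with over 40 N, if the wrist force passes 120 N, or if a joint passes its speed limit or range.

## Working session

There is one attempt and no reset: what is moved stays moved. The work goes in short steps, Python scripts to look and compute and a shell command to move; the robot and the scene stay as the last step left them, time stands still between calls to the robot, and variables do not carry over. Pictures are saved under pics/ and viewed, at most 10 in all, crops included, and the job is handed in when it is done.

```bash
mkdir -p pics; python3 - <<'E'
from station import robot, imaging
import cv2,numpy as np
for n in("side","top"):
    d=imaging.get_image(n); cv2.imwrite(f"pics/{n}0.png",d["frame"])
    R=np.array(d["R"]);t=np.array(d["t"]); print(n,d["fx"],d["fy"],d["cx"],d["cy"],(-R.T@t).round(),R.round(3).tolist())
print(robot.read_state())
E
```

```text
side 554.9111205671235 554.9111205671235 313.7799212158789 235.0980946443848 [ 307. -747.  612.] [[0.961, -0.277, 0.02], [-0.127, -0.5, -0.857], [0.248, 0.82, -0.516]]
top 438.8506569122746 438.8506569122746 320.3365607191171 227.83544105661838 [416.  37. 840.] [[-0.029, -1.0, 0.006], [-0.986, 0.028, -0.163], [0.163, -0.011, -0.987]]
{'time_s': 0.1, 'q': array([ 1.53157684e+00,  3.85520949e-01,  6.75777889e-03, -4.37119076e-04,
       -1.19400694e+00, -2.58608495e-01]), 'joint_velocities': array([-0.00043586, -0.00248983,  0.00358579,  0.00162737,  0.00026046,
        0.0001196 ]), 'joint_torque': array([-3.04153400e-04, -3.91687024e+01,  1.87932801e+01,  4.23187539e+00,
        1.34484205e-02, -7.48856542e-05]), 'tool_pos': array([183.22334373, 596.97429169, 221.5419093 ]), 'eef_rot': array([ 3.13958061e+00, -1.12143518e-04, -2.97989107e-01]), 'contact_force': array([ 0.46117246, -0.10865294, -0.1373072 ]), 'ft_torque': array([ 0.04956825,  0.05920622, -0.00486627]), 'gripper_force': 0.0, 'grip_width': 87.4223095852016}
```

View pics/side0.png

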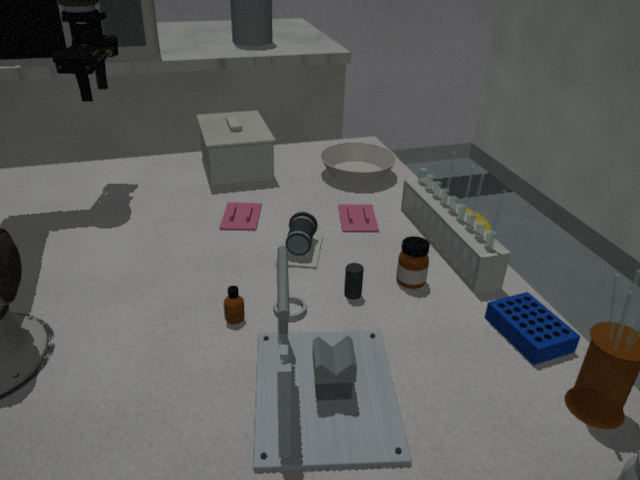

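View pics/top0.png

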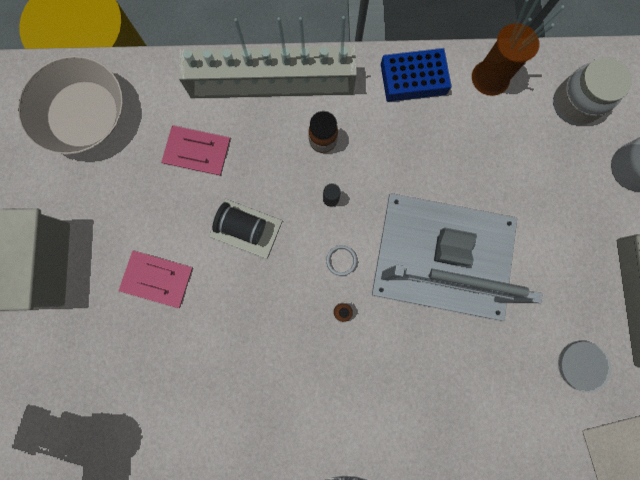

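The top view shows the barrel at about (240,225), with its flange on the left, lying on the white rest. The station plate is at (448,255), with the V-block at (456,247) and the raised shield handle from (432,275) to (527,293). The bystanders are the jar (323,130), slim barrel (331,195), ring (342,260) and dropper (343,312). I'll zoom in on the details next.

```bash
python3 - <<'E'
import cv2,numpy as np
t=cv2.imread("pics/top0.png");s=cv2.imread("pics/side0.png")
def c(im,x,y,w,h,k=4): return cv2.resize(im[y:y+h,x:x+w],(400,300),interpolation=cv2.INTER_CUBIC)
cv2.imwrite("pics/z.png",np.vstack([np.hstack([c(t,370,190,180,135),c(t,200,190,100,75)]),np.hstack([c(s,240,240,180,135),c(s,260,200,80,60)])]))
for n,im,(x0,y0,x1,y1) in(("top",t,(370,190,530,330)),("side",s,(245,325,415,470))):
    g=cv2.cvtColor(im,cv2.COLOR_BGR2GRAY)[y0:y1,x0:x1]
    m=(cv2.morphologyEx(g,cv2.MORPH_BLACKHAT,np.ones((9,9)))>45).astype(np.uint8)
    k,_,st,ce=cv2.connectedComponentsWithStats(m)
    print(n,[(st[i,4],(ce[i]+[x0,y0]).round(1).tolist()) for i in range(1,k) if st[i,4]>5])
E
```

```text
top [(np.int32(16), [395.9, 201.3]), (np.int32(19), [509.0, 223.0]), (np.int32(11), [437.5, 240.4]), (np.int32(47), [443.7, 260.8]), (np.int32(6), [463.5, 264.3]), (np.int32(15), [392.7, 267.3]), (np.int32(132), [408.7, 276.8]), (np.int32(23), [432.4, 277.5]), (np.int32(6), [442.8, 280.7]), (np.int32(7), [446.7, 282.1]), (np.int32(8), [452.9, 282.8]), (np.int32(7), [457.4, 284.0]), (np.int32(38), [471.7, 286.9]), (np.int32(17), [380.9, 289.4]), (np.int32(8), [505.0, 293.6]), (np.int32(10), [510.6, 294.4]), (np.int32(81), [503.0, 300.0]), (np.int32(15), [528.0, 300.0]), (np.int32(17), [497.5, 312.4])]
side [(np.int32(17), [372.1, 335.4]), (np.int32(16), [265.8, 337.7]), (np.int32(32), [289.8, 348.4]), (np.int32(13), [292.8, 368.2]), (np.int32(31), [397.9, 450.4]), (np.int32(32), [263.3, 455.5]), (np.int32(188), [389.1, 465.0]), (np.int32(42), [265.4, 468.5])]
```

View pics/z.png

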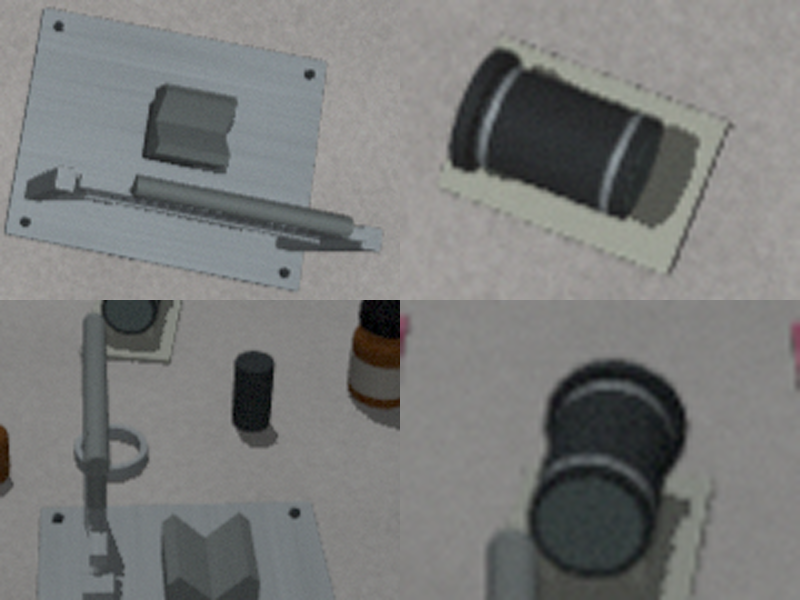

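The crops show the handle ends, V-block ridges, rest plate corners and the barrel's front glass clearly. I'll triangulate these points now.

```bash
cat > h.py <<'E'
import numpy as np,cv2
from station import robot,imaging
C={}
def cam(n):
    if n not in C: C[n]=imaging.get_image(n)
    return C[n]
def ray(n,p):
    d=cam(n);R=np.array(d["R"]);t=np.array(d["t"]).ravel()
    v=R.T@[(p[0]-d["cx"])/d["fx"],(p[1]-d["cy"])/d["fy"],1]
    return -R.T@t,v/np.linalg.norm(v)
def plane(n,p,z):
    o,v=ray(n,p);return o+v*(z-o[2])/v[2]
def tri(pt,ps):
    a,u=ray("top",pt);b,w=ray("side",ps)
    s=np.linalg.lstsq(np.stack([u,-w],1),b-a,rcond=None)[0]
    A=a+s[0]*u;B=b+s[1]*w
    return (A+B)/2,np.linalg.norm(A-B)
def proj(n,X):
    d=cam(n);c=np.array(d["R"])@np.array(X)+np.array(d["t"]).ravel()
    return np.array([d["fx"]*c[0]/c[2]+d["cx"],d["fy"]*c[1]/c[2]+d["cy"]]).round(1)
E
python3 - <<'E'
from h import *
np.set_printoptions(suppress=True,precision=1)
T=lambda x,y:(370+x*.45,190+y*.45)
S=lambda x,y:(240+x*.45,240+(y-300)*.45)
B=lambda x,y:(200+(x-400)/4,190+y/4)
scr=[]
for n,a,b in(("far+y",(395.9,201.3),(265.8,337.7)),("x",0,0)):pass
top=dict(FL=(395.9,201.3),FR=(512-3+0,223.0),NL=(380.9,289.4),NR=(497.5,312.4))
side=dict(NL=(265.8,337.7),FL=(372.1,335.4),NR=(263.3,455.5),FR=(397.9,450.4))
P={}
for k in top:
    X,e=tri(top[k],side[k]); P[k]=plane("top",top[k],10); print(k,X,round(e,1),P[k],plane("side",side[k],10))
c=sum(P.values())/4; print("screw centre",c)
yv=(P["FL"]-P["FR"]+P["NL"]-P["NR"])/2; xv=(P["FL"]-P["NL"]+P["FR"]-P["NR"])/2
yaw=np.arctan2(-yv[0],yv[1]);print("yaw",yaw,np.arctan2(xv[1],xv[0]),np.linalg.norm(yv),np.linalg.norm(xv))
for nm,a,b in(("h+y",T(135,186),S(94,318)),("h-y",T(352,225),S(97,460))):
    X,e=tri(a,b);print(nm,X,e)
R=np.array([[np.cos(yaw),-np.sin(yaw)],[np.sin(yaw),np.cos(yaw)]])
for nm,p in(("far+y",(165,85)),("far-y",(237,96)),("near-y",(228,172)),("near+y",(150,158))):
    X=plane("top",T(*p),86);print("ridge",nm,X,R.T@(X-c)[:2])
for p in((508,38),(733,124),(670,272),(440,185)): print("rest",plane("top",B(*p),5))
for p in((505,120),(646,168)): print("axis",plane("top",B(*p),36))
print("end",tri(B(646,168),(297.8,244.6)),plane("side",(297.8,244.6),36))
# barrel mask
im=cam("top")["frame"][190:265,200:300].max(2);m=(im<70).astype(np.uint8)
k,l,st,ce=cv2.connectedComponentsWithStats(m);i=1+st[1:,4].argmax()
print(st[i],cv2.minAreaRect(np.argwhere(l==i)[:,::-1].astype(np.float32)))
E
```

```text
FL [ 600.  -119.2   13. ] 1.2 [ 601.3 -120.    10. ] [ 600.9 -116.1   10. ]
FR [ 551.5 -333.7   13.7] 0.8 [ 552.5 -335.5   10. ] [ 552.6 -331.1   10. ]
NL [432.8 -81.5  13.6] 0.6 [433.1 -82.1  10. ] [433.2 -77.5  10. ]
NR [ 384.4 -295.8   13.4] 0.4 [ 384.4 -297.2   10. ] [ 384.6 -293.3   10. ]
screw centre [ 492.9 -208.7   10. ]
yaw -0.2226494402984949 -0.22265610809196343 220.79308889277075 172.3969945999189
h+y [ 450.  -126.6  207.9] 1.2242530172915165
h-y [ 420.1 -263.3  210.6] 0.5277745850929411
ridge far+y [ 534.  -187.2   86. ] [35.4 30. ]
ridge far-y [ 523.6 -243.1   86. ] [ 37.6 -26.7]
ridge near-y [ 464.5 -230.9   86. ] [-22.8 -27.9]
ridge near+y [ 477.  -171.3   86. ] [-23.7  33. ]
rest [615.2 208.    5. ]
rest [569.6  99.2   5. ]
rest [498.7 130.3   5. ]
rest [543.7 240.2   5. ]
axis [568.7 202.8  36. ]
axis [544.3 137.5  36. ]
end (array([543.1, 137.2,  39.2]), np.float64(1.2713838237179789)) [543.8 142.2  36. ]
[ 21  17  38  35 803] ((38.73688888549805, 34.0057373046875), (31.50029945373535, 27.491905212402344), 21.370620727539062)
```

Measurements agree with the given sizes:
- **Station:** origin about (502,-210), yaw -0.223.
- **Handle:** about (434,-195), height about 209.
- **Barrel:** about (557,171), axis yaw about -0.385.

I'll move over the handle with tool yaw -1.793.

```bash
python3 -m handwheel '[[[0.5,-0.7,0.1],-1],[[0.5,-0.7,0.1],-1],[[0.5,-0.7,0.1],-1],[[0.5,-0.7,0.1],-1],[[0.5,-0.7,0.1],-1],[[0.5,-0.7,0.1],-1],[[0.5,-0.7,0.1],-1],[[0.5,-0.7,0.1],-1],[[0.5,-0.7,0.1],-1],[[0.5,-0.7,0.1],-1]]' 87
python3 -m handwheel '[[[0.1,-0.8,0],-1],[[0.1,-0.8,0],-1],[[0.1,-0.8,0],-1],[[0.1,-0.8,0],-1],[[0.1,-0.8,0],-1],[[0.1,-0.8,0],-1],[[0.1,-0.8,0],-1],[[0.1,-0.8,0],0],[[0.1,-0.8,0],0],[[0,0,0],0]]'
```

```text
time_s: 1.03
tool_pos: [383.9, 315.9, 262.8]
eef_rot: [-3.142, 0.0, -1.174]
contact_force: [0.5, 1.4, -0.2]
grip_width: 86.7
gripper_force: 0.0
time_s: 1.87
tool_pos: [418.9, 25.6, 262.5]
eef_rot: [3.141, -0.001, -1.787]
contact_force: [-0.4, 1.2, 0.1]
grip_width: 86.8
gripper_force: 0.0
```

```bash
python3 -m handwheel '[[[0.06,-0.8,0],0],[[0.06,-0.8,0],0],[[0.06,-0.8,0],0],[[0.06,-0.8,0],0],[[0.06,-0.8,0],0],[[0.06,-0.8,0],0],[[0,-0.7,0],0],[[0,0,0],0],[[0,0,0],0],[[0,0,0],0]]'
python3 - <<'E'
from h import *
np.set_printoptions(suppress=True,precision=1)
s=robot.read_state();print(s["tool_pos"],s["eef_rot"])
a=cam("top")["frame"];b=cam("side")["frame"]
r=lambda im,x,y:cv2.resize(im[y:y+150,x:x+200],(400,300),interpolation=cv2.INTER_CUBIC)
cv2.imwrite("pics/h1.png",np.hstack([r(a,380,190),r(b,190,170)]))
print(proj("top",s["tool_pos"]),proj("side",s["tool_pos"]))
E
```

```text
time_s: 2.7
tool_pos: [433.6, -190.3, 262.3]
eef_rot: [3.141, 0.0, -1.782]
contact_force: [0.7, 0.5, -0.4]
grip_width: 86.8
gripper_force: 0.0
[ 433.6 -190.3  262.3] [ 3.1  0.  -1.8]
[490.6 281.9] [280.3 239.3]
```

View pics/h1.png

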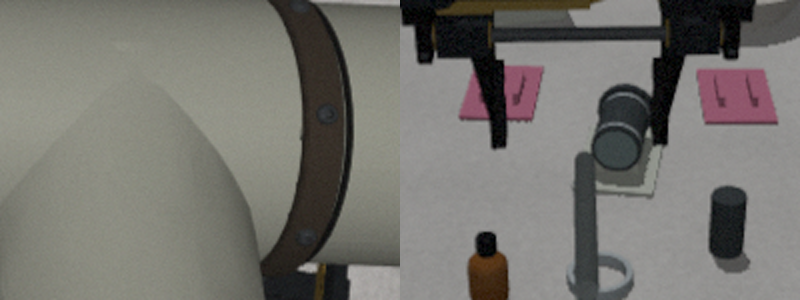

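The side view shows the fingertips at pixels (239,242) and (320,241), straddling the handle at about (282,250). I'll descend and grip.

```bash
python3 -m handwheel '[[[0,-0.1,-0.3],0],[[0,0,-0.3],0],[[0,0,-0.3],0],[[0,0,-0.3],0],[[0,0,-0.3],0],[[0,0,-0.3],0],[[0,0,0],0],[[0,0,0],0]]'
python3 -m handwheel '[[[0,0,0],0],[[0,0,0],0],[[0,0,0],0],[[0,0,0],0],[[0,0,0],0],[[0,0,0],0],[[0,0,0],0],[[0,0,0],0],[[0,0,0],0],[[0,0,0],0]]' 0
```

```text
time_s: 3.47
tool_pos: [433.7, -193.7, 190.5]
eef_rot: [3.141, -0.0, -1.78]
contact_force: [0.1, 0.2, 0.3]
grip_width: 86.8
gripper_force: 0.0
time_s: 4.3
tool_pos: [433.7, -194.5, 190.5]
eef_rot: [3.142, -0.0, -1.781]
contact_force: [-0.4, 0.1, -0.4]
grip_width: 28.1
gripper_force: 0.0
```

```bash
python3 -m handwheel '[[[0,0,0],0],[[0,0,0],0],[[0,0,0],0],[[0,0,0],0],[[0,0,0],0],[[0,0,0],0]]' 0
python3 -m handwheel '[[[0,0,-0.2],0],[[0,0,-0.2],0],[[0,0,-0.2],0],[[0,0,-0.2],0],[[0,0,-0.2],0],[[0,0,-0.2],0],[[0,0,0],0],[[0,0,0],0]]'
```

```text
time_s: 4.8
tool_pos: [435.9, -194.9, 190.8]
eef_rot: [-3.137, 0.0, -1.781]
contact_force: [4.3, -2.5, -3.9]
grip_width: 12.9
gripper_force: 30.0
time_s: 5.47
tool_pos: [435.9, -194.9, 142.4]
eef_rot: [-3.137, 0.0, -1.781]
contact_force: [5.5, -3.5, -5.1]
grip_width: 13.1
gripper_force: 30.0
```

```bash
python3 -m handwheel '[[[0,0,-0.15],0],[[0,0,-0.15],0],[[0,0,-0.15],0],[[0,0,-0.15],0],[[0,0,0],0]]'
python3 -m handwheel '[[[0,0,-0.1],0],[[0,0,-0.1],0],[[0,0,0],0]]'
python3 - <<'E'
from h import *
cv2.imwrite("pics/h2.png",cam("side")["frame"][200:440,180:500])
E
```

```text
time_s: 5.88
tool_pos: [435.8, -194.9, 118.5]
eef_rot: [-3.137, -0.0, -1.781]
contact_force: [6.8, -2.9, -3.7]
grip_width: 12.9
gripper_force: 30.0
time_s: 6.13
tool_pos: [435.9, -195.0, 113.8]
eef_rot: [-3.137, -0.001, -1.779]
contact_force: [-1.1, 2.4, 20.2]
grip_width: 12.9
gripper_force: 30.0
```

View pics/h2.png

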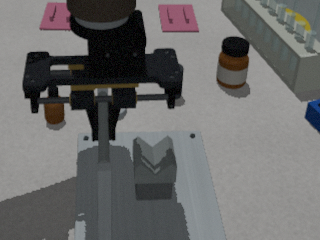

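The force jumped to 20 N after 77 mm of travel, which matches the stop. I'll push slightly more to confirm, release and rise.

```bash
python3 -m handwheel '[[[0,0,-0.05],0],[[0,0,-0.05],0],[[0,0,0],0],[[0,0,0],0],[[0,0,0],0]]'
python3 -m handwheel '[[[0,0,0],0],[[0,0,0],0],[[0,0,0],0],[[0,0,0],0],[[0,0,0],0],[[0,0,0],0],[[0,0,0],0],[[0,0,0],0],[[0,0,0],0],[[0,0,0],0]]' 87
python3 -m handwheel '[[[0,0,0.4],0],[[0,0,0.6],0],[[0,0,0.6],0],[[0,0,0.6],0],[[0,0,0.6],0],[[0,0.2,0.6],0],[[0,0.8,0],0],[[0,0.8,0],0],[[0.2,0.8,0],0],[[0.2,0.8,0],0]]'
```

```text
time_s: 6.6
tool_pos: [435.9, -195.4, 112.9]
eef_rot: [-3.135, -0.002, -1.778]
contact_force: [-7.6, 4.7, 39.6]
grip_width: 13.0
gripper_force: 30.0
time_s: 7.43
tool_pos: [433.7, -194.5, 106.4]
eef_rot: [3.141, -0.0, -1.781]
contact_force: [-0.3, 0.1, -0.4]
grip_width: 71.5
gripper_force: 0.0
time_s: 8.27
tool_pos: [449.4, -57.3, 243.0]
eef_rot: [-3.141, 0.001, -1.782]
contact_force: [2.2, -0.2, 0.2]
grip_width: 87.0
gripper_force: 0.0
```

```bash
python3 -m handwheel '[[[0.4,0.8,-0.3],-0.5],[[0.4,0.8,-0.3],-0.5],[[0.4,0.8,-0.3],-0.5],[[0.4,0.8,-0.3],-0.5],[[0.4,0.8,0],0],[[0.4,0.8,0],0],[[0.2,0.7,0],0],[[0,0,0],0],[[0,0,0],0]]'
python3 - <<'E'
from h import *
np.set_printoptions(suppress=True,precision=2)
s=robot.read_state();print(s["tool_pos"],s["eef_rot"])
a=cam("top")["frame"];b=cam("side")["frame"]
r=lambda im,x,y:cv2.resize(im[y:y+150,x:x+200],(400,300),interpolation=cv2.INTER_CUBIC)
cv2.imwrite("pics/b1.png",np.vstack([np.hstack([r(a,160,160),r(b,200,120)]),np.hstack([r(a,370,190),r(b,220,250)])]))
print(proj("top",s["tool_pos"]),proj("side",s["tool_pos"]))
E
```

```text
time_s: 9.02
tool_pos: [553.7, 162.7, 193.7]
eef_rot: [3.141, -0.001, -1.954]
contact_force: [-0.8, -0.0, -0.2]
grip_width: 87.1
gripper_force: 0.0
[553.68 162.68 193.74] [ 3.14 -0.   -1.95]
[231.4 210.1] [300.6 165.7]
```

View pics/b1.png

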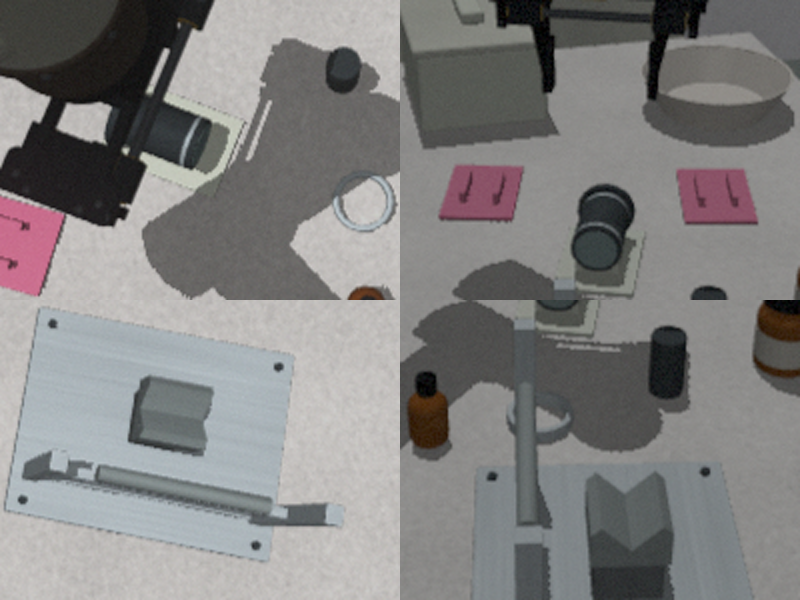

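The handle is now low, from (419,276) to (505,293) in the top view. The gripper is centred over the barrel: the tips are at side pixels (274,165) and (327,168), and the barrel's glass is at (298,245). I'll check the shield height and V position, then descend.

```bash
python3 - <<'E'
from h import *
np.set_printoptions(suppress=True,precision=1)
T=lambda x,y:(370+x/2,190+(y-300)/2)
S=lambda x,y:(220+(x-400)/2,250+(y-300)/2)
for n,a,b in(("h+y",T(98,472),S(525,388)),("h-y",T(271,506),S(527,522)),("Vbot-y",T(204,413),S(630,552)),("farR-y",T(213,386),S(672,532)),("nearR-y",T(207,455),S(592,542)),("farR+y",T(150,376),S(660,473)),("nearR+y",T(135,440),S(588,473))):
    X,e=tri(a,b);print(n,X,e)
E
python3 -m handwheel '[[[0.1,0.2,-0.6],0],[[0,0.04,-0.6],0],[[0,0,-0.6],0],[[0,0,-0.6],0],[[0,0,-0.5],0],[[0,0,-0.4],0],[[0,0,-0.4],0],[[0,0,-0.3],0],[[0,0,-0.17],0],[[0,0,0],0]]'
python3 -m handwheel '[[[0,0,0],0],[[0,0,0],0],[[0,0,0],0],[[0,0,0],0],[[0,0,0],0],[[0,0,0],0],[[0,0,0],0],[[0,0,0],0],[[0,0,0],0],[[0,0,0],0]]' 20
```

```text
h+y [ 450.2 -127.3  130.8] 0.2455310595129177
h-y [ 419.2 -262.7  134.7] 0.01999621800637686
Vbot-y [ 499.1 -239.    66.7] 7.443737815879149
farR-y [ 523.5 -243.8   82.7] 2.0197191545201134
nearR-y [ 467.  -235.4   79.2] 4.711698252816171
farR+y [ 533.9 -188.7   84.9] 1.3767405062805673
nearR+y [ 481.9 -173.    82.4] 5.4026173779891895
time_s: 10.05
tool_pos: [556.8, 169.7, 26.6]
eef_rot: [3.14, -0.002, -1.957]
contact_force: [0.3, 0.2, 0.1]
grip_width: 87.2
gripper_force: 0.0
time_s: 10.88
tool_pos: [557.5, 171.2, 27.9]
eef_rot: [3.141, -0.0, -1.956]
contact_force: [-2.5, 1.4, 3.4]
grip_width: 49.8
gripper_force: 30.0
```

The shield is down (the handle measures 131 to 134 with a known bias of about +3) and the barrel is gripped at 49.8 mm. Lift, then carry it over the V.

```bash
python3 -m handwheel '[[[0,0,0.2],0],[[0,0,0.4],0],[[0,0,0.5],0],[[0,0,0.5],0],[[0,0,0.5],0],[[0,0,0.5],0],[[0,0,0.5],0],[[0,0,0.5],0],[[0,0,0.4],0],[[0,0,0.3],0]]'
python3 -m handwheel '[[[-0.1,-0.5,0],0.2],[[-0.1,-0.7,0],0.2],[[-0.1,-0.7,0],0.2],[[-0.1,-0.7,0],0.2],[[-0.1,-0.7,0],0.2],[[-0.1,-0.7,0],0.2],[[-0.1,-0.7,0],0.2],[[-0.1,-0.7,0],0.2],[[-0.1,-0.7,0],0.2],[[-0.1,-0.7,0],0.07]]'
python3 -m handwheel '[[[-0.1,-0.7,0],0],[[-0.1,-0.7,0],0],[[-0.1,-0.6,0],0],[[-0.05,-0.4,0],0],[[0,-0.2,0],0],[[0,-0.1,0],0],[[0,0,0],0],[[0,0,0],0],[[0,0,0],0]]'
```

```text
time_s: 11.72
tool_pos: [558.0, 171.0, 201.4]
eef_rot: [-3.14, 0.001, -1.956]
contact_force: [0.9, -0.6, -3.5]
grip_width: 49.6
gripper_force: 30.0
time_s: 12.55
tool_pos: [516.9, -102.4, 199.6]
eef_rot: [3.141, -0.0, -1.792]
contact_force: [0.2, -0.1, -2.4]
grip_width: 49.6
gripper_force: 30.0
time_s: 13.3
tool_pos: [503.9, -208.1, 199.7]
eef_rot: [3.141, 0.0, -1.792]
contact_force: [-0.3, 0.1, -3.0]
grip_width: 49.6
gripper_force: 30.0
```

```bash
python3 -m handwheel '[[[0,0,-0.4],0],[[0,0,-0.4],0],[[0,0,-0.4],0],[[0,0,-0.4],0],[[0,0,-0.3],0],[[0,0,-0.1],0],[[0,0,0],0],[[0,0,0],0],[[0,0,0],0]]'
python3 - <<'E'
from h import *
s=robot.read_state();print(s["tool_pos"],s["eef_rot"])
b=cam("side")["frame"];a=cam("top")["frame"]
r=lambda im,x,y:cv2.resize(im[y:y+150,x:x+100],(400,600),interpolation=cv2.INTER_CUBIC)
cv2.imwrite("pics/v1.png",np.hstack([r(b,290,260),cv2.resize(a[180:330,350:550],(400,300)).repeat(2,0)[:600]]))
print(proj("side",s["tool_pos"]))
E
```

```text
time_s: 14.05
tool_pos: [504.7, -208.8, 120.8]
eef_rot: [-3.139, -0.0, -1.792]
contact_force: [0.3, -0.4, -2.0]
grip_width: 49.2
gripper_force: 30.0
[ 504.68634504 -208.7835876   120.84686792] [-3.13937920e+00 -4.06355866e-05 -1.79185706e+00]
[336.3 329.4]
```

View pics/v1.png

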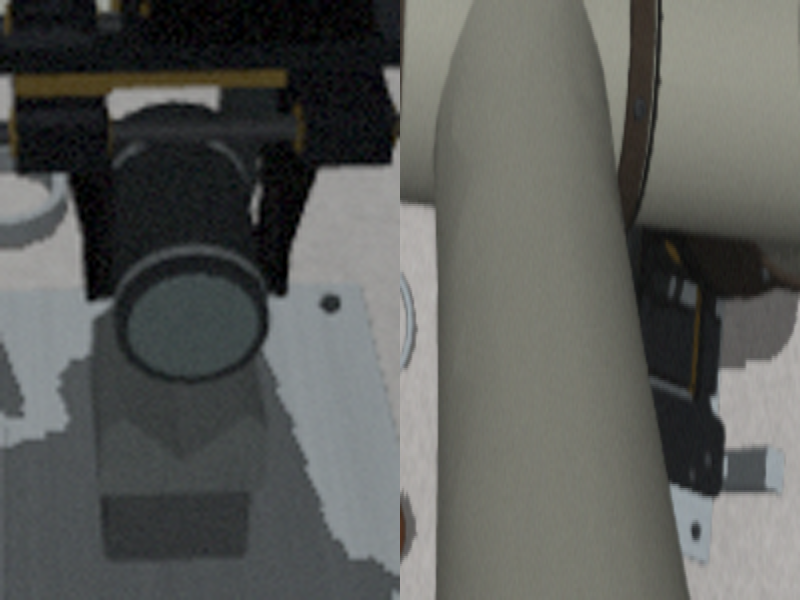

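The side view shows the barrel's end disk at (338,341) above the V notch at (335,375). I'll compare these with the projected points to get the remaining lateral and axial offset.

```bash
python3 - <<'E'
from h import *
np.set_printoptions(suppress=True,precision=1)
c,s=np.cos(-.2226),np.sin(-.2226);xh=np.array([c,s]);yh=np.array([-s,c]);t=robot.read_state()["tool_pos"][:2]
E=plane("side",(338.2,341.5),129)[:2]; V=plane("side",(335,375.5),65)[:2]
print("end",E,"expected",t-37*yh,"| V notch",V)
d=E-V;print("end minus notch in station x,y (want 0,-9):",d@xh,d@yh, "notch-tcp",(V-t)@xh,(V-t)@yh)
for p in((294+20,338),):pass
for n,p in(("ridge near",(314,370)),("ridge far",(356.5,365))):
    X=plane("side",p,86)[:2];print(n,(X-t)@xh,(X-t)@yh)
E
```

```text
end [ 496.4 -240.7] expected [ 496.3 -245. ] | V notch [ 496.1 -236.5]
end minus notch in station x,y (want 0,-9): 1.2044773047098098 -3.9554433799923743 notch-tcp -2.0559656939254487 -28.794588189262843
ridge near -31.424388161904282 -38.637630589202416
ridge far 25.495381131504825 -31.657693345958776
```

```bash
python3 -m handwheel '[[[-0.05,-0.05,-0.1],0],[[0,0,-0.15],0],[[0,0,-0.15],0],[[0,0,-0.1],0],[[0,0,-0.05],0],[[0,0,0],0],[[0,0,0],0]]'
python3 -m handwheel '[[[0,0,-0.03],0],[[0,0,-0.03],0],[[0,0,-0.03],0],[[0,0,0],0],[[0,0,0],0]]'
```

```text
time_s: 14.78
tool_pos: [501.8, -211.0, 97.5]
eef_rot: [3.141, -0.0, -1.793]
contact_force: [-0.0, -1.3, -2.6]
grip_width: 49.5
gripper_force: 30.0
time_s: 15.2
tool_pos: [502.0, -210.9, 94.3]
eef_rot: [-3.141, -0.0, -1.793]
contact_force: [0.3, -0.5, -1.8]
grip_width: 49.1
gripper_force: 30.0
```

```bash
for i in 1; do python3 -m handwheel '[[[0,0,-0.03],0],[[0,0,-0.02],0],[[0,0,0],0],[[0,0,0],0]]'; done
python3 -m handwheel '[[[0,0,-0.03],0],[[0,0,0],0],[[0,0,0],0],[[0,0,0],0]]'
```

```text
time_s: 15.53
tool_pos: [503.0, -211.3, 93.1]
eef_rot: [-3.138, -0.0, -1.792]
contact_force: [1.6, -0.8, 2.5]
grip_width: 49.2
gripper_force: 30.0
time_s: 15.87
tool_pos: [503.7, -211.4, 92.4]
eef_rot: [-3.137, -0.0, -1.792]
contact_force: [2.0, 0.7, 5.8]
grip_width: 49.3
gripper_force: 30.0
```

It touches the near face first and is pushed in +x. I'll shift along station +x and ease down.

```bash
python3 -m handwheel '[[[0.03,-0.005,0],0],[[0.03,-0.005,0],0],[[0,0,0],0],[[0,0,0],0],[[0,0,0],0]]'
python3 -m handwheel '[[[0,0,-0.02],0],[[0,0,-0.02],0],[[0,0,0],0],[[0,0,0],0],[[0,0,0],0]]'
```

```text
time_s: 16.28
tool_pos: [503.9, -211.5, 92.1]
eef_rot: [3.141, -0.001, -1.792]
contact_force: [-1.5, 0.3, 7.6]
grip_width: 49.0
gripper_force: 30.0
time_s: 16.7
tool_pos: [503.9, -211.6, 92.0]
eef_rot: [-3.141, -0.001, -1.791]
contact_force: [-4.3, 2.2, 16.2]
grip_width: 49.1
gripper_force: 30.0
```

```bash
python3 -m handwheel '[[[-0.02,0.005,0],0],[[0,0,-0.02],0],[[0,0,0],0],[[0,0,0],0],[[0,0,0],0],[[0,0,0],0],[[0,0,0],0],[[0,0,0],0]]'
python3 - <<'E'
from h import *
b=cam("side")["frame"]
cv2.imwrite("pics/v2.png",cv2.resize(b[260:410,250:410],(640,600),interpolation=cv2.INTER_CUBIC))
E
```

```text
time_s: 17.37
tool_pos: [503.9, -211.6, 92.0]
eef_rot: [-3.139, -0.001, -1.791]
contact_force: [-4.1, 1.7, 18.5]
grip_width: 49.4
gripper_force: 30.0
```

View pics/v2.png

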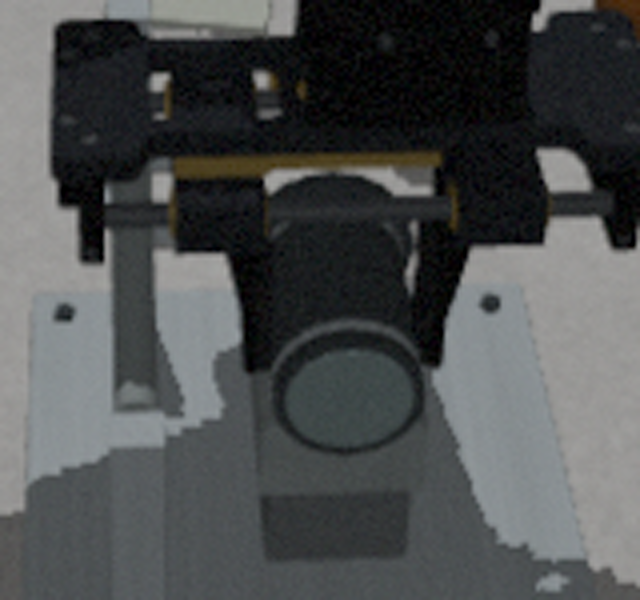

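```bash
python3 - <<'E'
from h import *
np.set_printoptions(suppress=True,precision=1)
c,s=np.cos(-.2226),np.sin(-.2226);xh=np.array([c,s]);yh=np.array([-s,c])
t=robot.read_state()["tool_pos"][:2]
E=plane("side",(336.9,360),100)[:2];V=np.array([496.1,-236.5]);d=E-V
print(E,d@xh,d@yh,"end-tcp",(E-t)@xh,(E-t)@yh)
# plate screws rechecked -> block mid from screws: top/side average
print("tcp - station(503,-209.8):",(t-[503,-209.8])@xh,(t-[503,-209.8])@yh)
E
```

```text
[ 495.  -243.6] 0.46406632816419646 -7.134497955439241 end-tcp -1.6445734813686983 -33.147343572627996
tcp - station(503,-209.8): 1.2733431705705915 -1.5516656160063147
```

The end disk at (337,360) puts the barrel about 2 mm from centre along the V. It is seated at the right height (axis about 100 mm), and each face carries about 12 to 18 N. I'll hand it in.

```bash
python3 -c "
from station import robot
print(robot.job_done())"
```

```text
the job is handed in; nothing more can be done
None
```

The job is handed in: the shield was pushed fully down first, then the barrel was seated in the V about 2 mm off centre lengthwise and held pressed there by the gripper, with an estimated 12 to 18 N on each face (the hand-in returned no verdict).

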